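Pass a scrapped bearing cup through the sprung flap of the reject bin

ROBOT

A 6-joint arm with a two-finger parallel gripper is mounted at the origin on the work surface. World frame = base frame: x ahead of the robot, y to its left, z up, the work surface at z = 0. Lengths are in m, angles in rad, forces in N, time in s.
With the tool pointing down it reaches from about 0.35 to 0.775 m from the base axis. Payload 5.5 kg.
Tool frame: the origin (TCP) lies midway between the tips of the shut fingers; the grasp point (between the pads) lies 19 mm behind it; z points along the fingers, y is the line along which they close (so a half turn about z gives the same grasp; the last joint's range is limited). The gripper opens to 85 mm and grips with 20 to 120 N. Pads are 22 mm wide; open, the fingers measure 114 mm over their backs; the gripper's body (76 mm by 85 mm) begins 54 mm behind the grasp point. The pads swing forward as they close: fully open they stand 13 mm farther back than shut.
Start: joints at [-1.362, 0.313, 0.046, 1.304, 0, 1.431], TCP at [0.197, -0.54, 0.231] pointing down, gripper open.
Joint ranges: [-2.76, 2.76], [-0.86, 1.69], [-1.03, 1.26], [-2.2, 2.34], [-1.47, 1.5], [-3.14, 3.14]. Speed limits (rad/s): [2.57, 2.57, 3.14, 3.14, 3.14, 3.14].

INTERFACE

Orientations are given as a unit quaternion [w, x, y, z].
In Python, from workcell import env gives the robot as it stands. The module is installed in compiled form; this text tells all that it offers.
- The arm moves only by the tool servo_tool, never from a script. Its argument "increments" is a list of rows, each an object of numbers: "grip": the closure, from 0 (fully open) to 1 (shut); "x", "y", "z": the shift along the tool's x, y, z in mm; "roll": the turn about the tool's z in degrees. In form: [{"grip": .., "x": .., "y": .., "z": .., "roll": ..}, ...]. A call has 1 to 5 rows; each row shifts and turns the commanded pose from where the row before left it, along the tool's axes as they then stand; what a row does not reach is not made up. A row lasts 1/12 s, in which the tool goes at most 41.7 mm and 7.16 degrees, less where a joint would pass 70% of its speed; a pose out of reach is approached as far as the arm can. A call is refused whole if a number of a shift passes 41.7 or a number of a turn 7.16, either way. A call with a gripper value outside its range is refused whole. The fingers move at their own pace and stop on an object; "grip_force" is the grip in N (left out, the last holds). Time passes only in rows, so rows that do not move let the fingers close. It gives the time, the measured TCP pose, the force, the opening and the grip force at its end, in the units of the state.
- env.get_state(): the state, without advancing time (a new reading comes with each control period).
- env.read_camera(name): name is "side" or "top" or "wrist"; returns the picture (420x560x3 uint8, red, green, blue); there is no depth.
- env.get_calibration(name): a dict with "vertical_fov" (degrees; the focal length in pixels is half the picture's height over the tangent of half this angle, whatever the lens; pixels are square), "cx", "cy" (the principal point, pixels), "rvec" (rotation vector, rad) and "tvec" (3), from world to camera coordinates, as OpenCV has them; the wrist camera has in their place "tool_from_camera" (4x4, takes a point from camera to tool coordinates, whose origin is the TCP and whose axes are the flange's). Camera axes: x right, y down, z forward; pixel columns grow to the right and rows downward; lengths in m; the calibration is good to about 2 mm. A picture is of the moment at which its call begins: read the wrist's pose just before it. get_calibration takes no time and is no camera call.
- env.hand_in(): hands the job in; it is judged then, once.
The state is a dict: "clock": time; "joint_pos": joint angles; "qvel": joint speeds; "tau": joint torques, N m; "tcp_pos": TCP position; "orientation": TCP orientation; "wrist_force": force on the tool from outside, world axes, zero at the start; "ft_torque": the same for the moment, N m; "finger_gap": finger opening in m; "grip_force": force on a finger pad.
Only numpy, scipy, OpenCV 4.12 (cv2) and the standard library are available. Lean on these libraries where they do the work, as an engineer would, in place of code of your own. Each camera call takes 0.05 s, during which the arm holds its last target. There are 200 camera calls.

TASK

Put the scrapped bearing cup that lies between the two rails on the loading deck into the reject bin: push the self-closing flap open with one finger and, while that finger holds it open, push the cup along the rails with the other finger until it drops over the edge into the bin, without the cup hitting the thin flap. Do not grip, squeeze or lift the cup, and leave everything else where it is. At the end let the flap swing shut with the cup in the bin.

Things in the scene. Friction and masses are not known exactly. Their poses are not given: they have to be found in the camera images.
- bin: Fixed grey steel reject bin with a loading deck before it; position and yaw vary. Origin: on the bench, below the middle of the deck's far edge; +x points from the deck over the edge into the bin, +y left, +z up. Deck: flat steel, top at z = 60 mm, x = -150 to 0, y = -90 to +90. Bin: open-topped, inside x = 0 to 125, y = -85 to +85, floor at z = 5, walls end level with the deck at z = 60.
- lane_mouth (a point): Where the lane meets the deck's edge: in the bin's frame x = 0, y = -18.5, z = 60 mm (on the deck's surface). Two fixed guide rails of slippery white plastic run along the bin's x from -147 to -7 mm, 5 mm wide, 6 mm high (tops at z = 66 mm); the lane between them is clear from y = -51 to +14 mm.
- flap (a joint): Upright self-closing aluminium flap in the doorway at the deck's edge, 3 mm thick, z = 64 to 99 mm, on a vertical hinge. Closed (0 rad) it reaches along the edge from the hinge to y = -47 mm in the bin's frame. Grows as it swings away from the deck (+x) over the bin, to 1.75 at most. A spring shuts it (0.03 N m closed, 0.09 N m at 1.5 rad) at about 3 rad/s. Open space above.
- flap_free_edge (a point): Middle of the flap's free vertical edge (opposite the hinge), 81.5 mm above the bench; moves with the flap.
- flap_hinge (a point): Point on the flap's vertical hinge axis, at x = 0, y = +55 mm in the bin's frame, 81.5 mm above the bench, 102 mm from the free edge. A 10 mm thick hinge post stands there, top at z = 105 mm. A fixed fence 6 mm thick, top at z = 100 mm, stands along the edge from y = +60 to +90 and from y = -90 to -56 mm; the doorway between is closed by the flap.
- cup: The scrapped bearing cup: a plain steel ring, 50 mm outside and 38 mm inside diameter, 22 mm high, about 0.12 kg, lying flat (axis upright) in the lane between the two rails, 60 to 95 mm before the deck's edge. Origin: centre of its underside. It slides on the deck.
- small_cup: Bystander: smaller steel bearing cup, 38 mm outside diameter, 13 mm high, lying on the deck left of the lane, outside the rails, at about x = -115, y = +60 in the bin's frame. Origin: centre of its underside.
- drift: Bystander: brass drift, 110 mm long, 13 mm thick, lying on the deck right of the lane, outside the rails, parallel to them at about y = -72 in the bin's frame. Origin: middle of its underside.
- end_guard: Bystander: yellow domed end guard, 110 mm diameter, 42 mm high, on the bench. Origin: centre of its underside.
- seal_ring: Bystander: black seal ring, 72 mm outside diameter, 10 mm high, on the bench. Origin: centre of its underside.
- grease_can: Bystander: upright dark metal can, 66 mm diameter, 100 mm high, on the bench. Origin: centre of its underside.
- wrench: Bystander: wrench lying on the bench. Origin: under its middle.
Mind the look-alikes: they are no part of the job. Leave any green or red look-alike of the cup alone.

How it is judged:
On the way, in this order (a step that is already met when the one before it is completed fails the run):
1. a finger holds the flap open while the cup is still on the deck (value of joint flap above 0.7 rad and contact force between the fingers and flap above 0.1 N and x of cup in the frame of bin below 0 m and z of cup in the frame of bin above 0.055 m), for 0.1 s.
2. the cup goes over the edge into the bin with the flap still held open (x of cup in the frame of bin above 0 m and z of cup in the frame of bin below 0.05 m and value of joint flap above 0.5 rad), for 0.05 s.
At the end, for the whole second after the job is handed in: The cup lies at rest inside the bin (its origin under 50 mm above the bench, between the bin's walls) and the flap is shut again (under 0.08 rad) (x of cup in the frame of bin between 0 and 0.125 m and y of cup in the frame of bin between -0.085 and 0.085 m and z of cup in the frame of bin below 0.05 m and value of joint flap below 0.08 rad and linear speed of cup below 0.02 m/s); the robot touches nothing.
It fails at once if the cup is lifted off the deck (more than 15 mm) (z of cup in the frame of bin above 0.075 m).
It fails at once if the cup is gripped or rammed by the fingers (over 12 N) (contact force between the fingers and cup above 12 N).
It fails at once if the cup hits the flap (over 0.4 N) (contact force between cup and flap above 0.4 N).
It fails at once if another thing (small cup, drift, end guard, seal ring, can or wrench) is moved by more than 20 mm (distance of any of small_cup, drift, end_guard, seal_ring, grease_can, wrench from where it was at the start of the episode above 0.02 m).
It also fails if it takes over 35 s, if anything falls off the work surface, if the arm or the gripper's body presses on something with over 40 N, if the wrist force passes 120 N, or if a joint passes its speed limit or range.

## Working session

There is one attempt and no reset: what is moved stays moved. The work goes in short steps, Python scripts to look and compute and a tool call to move; the robot and the scene stay as the last step left them, time stands still between calls to the robot, and variables do not carry over. Pictures are saved under pics/ and viewed, at most 10 in all, crops included, and the job is handed in when it is done.

Besides the shell and the picture viewer there is one more tool, called after "Request:" in YAML: its name, and indented under it one key for each argument. servo_tool: Moves the arm, as the interface text tells. Its arguments: {"type":"object","properties":{"increments":{"type":"array"},"grip_force":{"type":"number"}},"required":["increments"]}

```bash
mkdir -p pics; python3 - <<'E'
from workcell import env
import cv2
print(env.get_state())
for n in("top","side"):
    im=env.read_camera(n); cv2.imwrite(f"pics/{n}0.png",im[:,:,::-1]); print(n,env.get_calibration(n))
print(env.get_calibration("wrist"))
E
```

```text
{'clock': 0.0, 'joint_pos': array([-1.36159680e+00,  3.13973958e-01,  4.49976067e-02,  1.30361750e+00,
       -1.34262165e-05,  1.43123260e+00]), 'qvel': array([-0.0012988 , -0.00030418, -0.00027047, -0.00136738, -0.00074392,
        0.00122069]), 'tau': array([ 2.15669916e-04, -4.80625212e+01,  2.98533618e+01,  1.94205291e-02,
       -9.57330531e-05,  3.48460631e-06]), 'tcp_pos': array([ 0.19639784, -0.5398765 ,  0.23043154]), 'orientation': array([-8.97985986e-04,  9.84833616e-01,  1.73499111e-01, -3.79958024e-05]), 'wrist_force': array([ 0.23497253, -0.39823426,  0.17626674]), 'ft_torque': array([ 0.04913244,  0.04495814, -0.02608257]), 'grip_force': 0.0, 'finger_gap': 0.08518415022246996}
top {'vertical_fov': 47.59007989873581, 'cx': 271.16468503494997, 'cy': 211.49951844329146, 'rvec': array([ 2.12637221, -2.13909957,  0.2409917 ]), 'tvec': array([-0.02376553,  0.54262799,  1.19334693])}
side {'vertical_fov': 49.30987026307669, 'cx': 284.07554945178805, 'cy': 212.0691654450884, 'rvec': array([ 0.71087639, -2.65963932,  1.06427979]), 'tvec': array([0.47018477, 0.26137291, 0.96264174])}
{'vertical_fov': 62.57568168847972, 'cx': 274.4001087234241, 'cy': 208.3120539952036, 'tool_from_camera': array([[-1.08995541e-03, -9.60875254e-01, -2.76979347e-01,
         7.09562063e-02],
       [ 9.99999222e-01, -1.21527154e-03,  2.80778293e-04,
         8.47072955e-05],
       [-6.06398031e-04, -2.76978825e-01,  9.60875831e-01,
        -1.42887719e-01],
       [ 0.00000000e+00,  0.00000000e+00,  0.00000000e+00,
         1.00000000e+00]])}
```

View pics/top0.png

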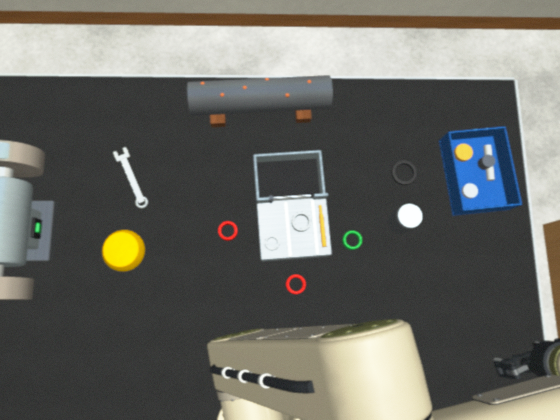

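View pics/side0.png

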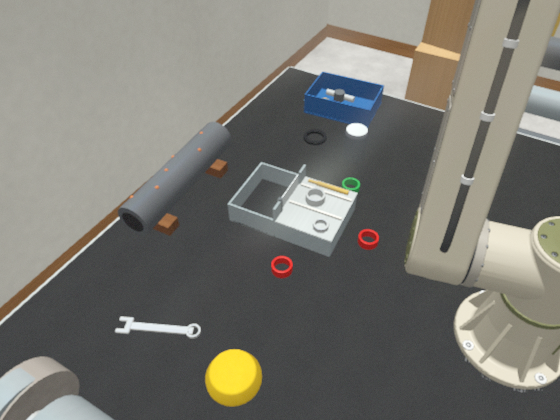

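Candidates in the top image: the cup (301,222) lies between the rails. The small cup (271,243) is outside the lane. Red rings are at (228,230) and (296,284), a green ring at (353,240), and the black seal ring at (404,172). I choose (301,222) and check it in a close crop.

```bash
cat > h.py <<'E'
import numpy as np,cv2
from workcell import env
def cam(n):
    c=env.get_calibration(n); f=210/np.tan(np.radians(c["vertical_fov"]/2))
    K=np.array([[f,0,c["cx"]],[0,f,c["cy"]],[0,0,1]])
    if n!="wrist": R=cv2.Rodrigues(c["rvec"])[0]; return K,R,c["tvec"]
    s=env.get_state(); w,x,y,z=s["orientation"]
    from scipy.spatial.transform import Rotation as Ro
    T=np.eye(4);T[:3,:3]=Ro.from_quat([x,y,z,w]).as_matrix();T[:3,3]=s["tcp_pos"]
    M=np.linalg.inv(T@c["tool_from_camera"]); return K,M[:3,:3],M[:3,3]
def ray(C,uv,z):
    K,R,t=C; o=-R.T@t; d=R.T@np.linalg.inv(K)@np.array([uv[0],uv[1],1.]); return o+d*(z-o[2])/d[2]
def proj(C,P):
    K,R,t=C; p=K@(R@np.asarray(P)+t); return p[:2]/p[2]
E
python3 - <<'E'
from h import *
im=cv2.imread("pics/top0.png")
cv2.imwrite("pics/topcrop.png",cv2.resize(im[140:270,240:345],None,fx=4.5,fy=4.5,interpolation=cv2.INTER_CUBIC))
C=cam("top")
for p in [(254,155),(323,151),(331,255),(261,260)]: print(p,ray(C,p,.06))
print(ray(C,(301,222),.082), ray(C,(271,243),.073))
E
```

```text
(254, 155) [0.69465279 0.01757381 0.06      ]
(323, 151) [ 0.70598224 -0.16722226  0.06      ]
(331, 255) [ 0.42688863 -0.17945661  0.06      ]
(261, 260) [4.15158032e-01 2.65838640e-04 6.00000000e-02]
[ 0.50931003 -0.10197612  0.082     ] [ 0.45697579 -0.02523753  0.073     ]
```

View pics/topcrop.png

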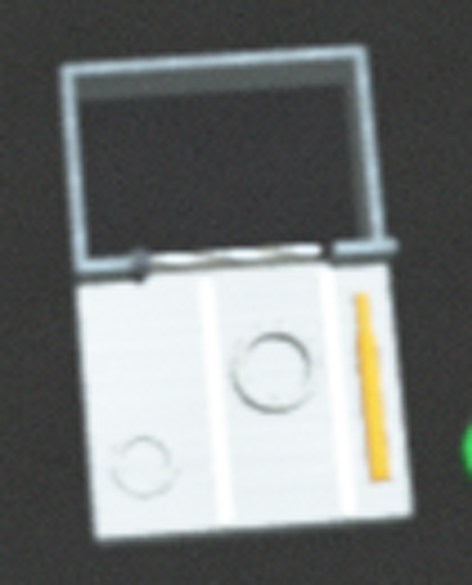

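The crop confirms it: the plain cup is between the two white rails at (300.4,222.7), with the hinge post at about (271,198) and the flap's free edge at about (311.5,195). Now I move above the deck for a close wrist view, turning the finger line to about 20° from the bin's x first.

Request:
servo_tool:
  increments:
    - {"grip":0,"x":0,"y":0,"z":0,"roll":-7.16}
    - {"grip":0,"x":0,"y":0,"z":0,"roll":-7.16}
    - {"grip":0,"x":0,"y":0,"z":0,"roll":-7.16}
    - {"grip":0,"x":0,"y":0,"z":0,"roll":-7.16}
    - {"grip":0,"x":0,"y":0,"z":0,"roll":-7.16}

```text
clock: 0.52
tcp_pos: [0.1964, -0.5401, 0.2308]
orientation: [-0.0, 0.882, 0.471, 0.0]
wrist_force: [0.6, 0.2, -0.2]
finger_gap: 0.0854
grip_force: 0.0
```

Request:
servo_tool:
  increments:
    - {"grip":0,"x":0,"y":0,"z":0,"roll":-7.16}
    - {"grip":0,"x":0,"y":0,"z":0,"roll":-7.16}
    - {"grip":0,"x":0,"y":0,"z":0,"roll":-7.16}
    - {"grip":0,"x":0,"y":0,"z":0,"roll":-7.16}
    - {"grip":0,"x":0,"y":0,"z":0,"roll":-7.16}

```text
clock: 0.93
tcp_pos: [0.1964, -0.5401, 0.2308]
orientation: [-0.0, 0.695, 0.719, 0.0]
wrist_force: [-0.2, -0.3, 0.7]
finger_gap: 0.0853
grip_force: 0.0
```

Request:
servo_tool:
  increments:
    - {"grip":0,"x":0,"y":0,"z":0,"roll":-7.16}
    - {"grip":0,"x":0,"y":0,"z":0,"roll":-7.16}
    - {"grip":0,"x":0,"y":0,"z":0,"roll":-7.16}
    - {"grip":0,"x":0,"y":0,"z":0,"roll":0}

```text
clock: 1.27
tcp_pos: [0.1965, -0.5401, 0.2308]
orientation: [-0.0, 0.55, 0.835, 0.0]
wrist_force: [0.2, 0.1, 0.4]
finger_gap: 0.0854
grip_force: 0.0
```

Request:
servo_tool:
  increments:
    - {"grip":0,"x":20,"y":34,"z":0,"roll":0}
    - {"grip":0,"x":20,"y":34,"z":0,"roll":0}
    - {"grip":0,"x":20,"y":34,"z":0,"roll":0}
    - {"grip":0,"x":20,"y":34,"z":0,"roll":0}
    - {"grip":0,"x":20,"y":34,"z":0,"roll":0}

```text
clock: 1.68
tcp_pos: [0.3143, -0.3801, 0.231]
orientation: [-0.0, 0.553, 0.833, 0.0]
wrist_force: [1.4, -0.5, -0.9]
finger_gap: 0.0856
grip_force: 0.0
```

Request:
servo_tool:
  increments:
    - {"grip":0,"x":20,"y":34,"z":0,"roll":0}
    - {"grip":0,"x":20,"y":34,"z":0,"roll":0}
    - {"grip":0,"x":20,"y":34,"z":0,"roll":0}
    - {"grip":0,"x":20,"y":34,"z":0,"roll":0}
    - {"grip":0,"x":20,"y":34,"z":0,"roll":0}

```text
clock: 2.1
tcp_pos: [0.4317, -0.2214, 0.2313]
orientation: [0.0, 0.553, 0.833, -0.0]
wrist_force: [0.2, 0.6, 0.5]
finger_gap: 0.0854
grip_force: 0.0
```

Request:
servo_tool:
  increments:
    - {"grip":0,"x":20,"y":34,"z":-5,"roll":0}
    - {"grip":0,"x":20,"y":34,"z":-5,"roll":0}
    - {"grip":0,"x":20,"y":34,"z":-5,"roll":0}
    - {"grip":0,"x":20,"y":34,"z":-5,"roll":0}
    - {"grip":0,"x":0,"y":0,"z":0,"roll":0}

```text
clock: 2.52
tcp_pos: [0.5281, -0.0912, 0.2518]
orientation: [0.001, 0.55, 0.835, 0.001]
wrist_force: [0.6, -0.7, 0.7]
finger_gap: 0.0852
grip_force: 0.0
```

```bash
python3 - <<'E'
from h import *
s=env.get_state(); print(s["tcp_pos"],s["joint_pos"])
im=env.read_camera("wrist"); cv2.imwrite("pics/w1.png",im[:,:,::-1])
E
```

```text
[ 0.52808913 -0.09124062  0.25182469] [-0.32223482  0.22979456 -0.01559566  1.32322524  0.00231367  0.84281585]
```

View pics/w1.png

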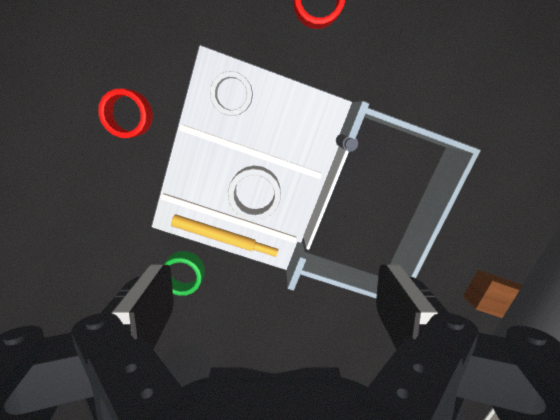

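The wrist view shows the deck corners at (200,46) and (152,227), the hinge post top at (347,143), the rails' ends at (182,129), (165,197), (322,176) and (297,238), the cup at about (254,190), and the closed flap's free edge near (308,247). Next I fit the bin frame.

```bash
cat > fit.py <<'E'
from h import *
C=cam("wrist")
pts=[((200,46),.060,-150,90),((152,227),.060,-150,-90),((347,143),.105,0,55),((182,129),.066,-147,16.5),((164,197),.066,-147,-53.5),((322,176),.066,-7,16.5),((297,238),.066,-7,-53.5)]
W=np.array([ray(C,p,z)[:2] for p,z,_,_ in pts]); B=np.array([[a,b] for *_,a,b in pts])/1e3
Bc=B-B.mean(0);Wc=W-W.mean(0)
th=np.arctan2((Bc[:,0]*Wc[:,1]-Bc[:,1]*Wc[:,0]).sum(),(Bc*Wc).sum())
R=np.array([[np.cos(th),-np.sin(th)],[np.sin(th),np.cos(th)]]); t=W.mean(0)-R@B.mean(0)
print("yaw",np.degrees(th),"t",t,"resid mm\n",((W-B@R.T-t)*1e3).round(1))
b=lambda P:((np.asarray(P)[:2]-t)@R*1e3).round(1)
im=cv2.imread("pics/w1.png")
# cup: outer dark-edged ellipse
g=cv2.cvtColor(im[155:225,215:295],cv2.COLOR_BGR2GRAY)
c=cv2.HoughCircles(cv2.GaussianBlur(g,(5,5),0),cv2.HOUGH_GRADIENT,1,60,param1=80,param2=12,minRadius=22,maxRadius=32)
print("hough",c)
for uv in [(254,190)]: print("cup",b(ray(C,uv,.082)))
T=cam("top"); print("cup top",b(ray(T,(300.4,222.7),.082)),"corners top",b(ray(T,(240+97/4.5,140+538/4.5),.06)),b(ray(T,(240+412/4.5,140+515/4.5),.06)),"post",b(ray(T,(240+138/4.5,140+258/4.5),.105)),"smallcup",b(ray(C,(232,93),.073)))
s=env.get_state(); print("tcp",b(s["tcp_pos"]))
for y in (-.0425,-.057,.0425,.057):
    cc=env.get_calibration("wrist");M=np.linalg.inv(cc["tool_from_camera"]);p=C[0]@(M@[0,y,-.013,1])[:3];print(y,p[:2]/p[2])
np.savez("bin.npz",R=R,t=t)
E
python3 fit.py; python3 -c "
import cv2;im=cv2.imread('pics/w1.png');cv2.imwrite('pics/w1c.png',cv2.resize(im[150:300,150:400],None,fx=3,fy=3))"
```

```text
yaw 4.557534993046664 t [ 0.57351448 -0.08339844] resid mm
 [[ 1.  -0. ]
 [-1.   0.2]
 [-3.8 -1.7]
 [ 2.2 -0.5]
 [ 1.5  0.7]
 [ 0.9 -0.5]
 [-0.7  1.7]]
hough [[[39.5 36.5 22.4]]]
cup [-64.3 -14.3]
cup top [-67.2 -11.7] corners top [-150.2   94.5] [-152.5  -85.7] post [-0.1 59.2] smallcup [-109.1   61. ]
tcp [-47.7  -6.2]
-0.0425 [171.06437291 283.42101055]
-0.057 [136.33909435 283.44555849]
0.0425 [374.74490313 283.27702506]
0.057 [409.51064249 283.25244853]
```

View pics/w1c.png

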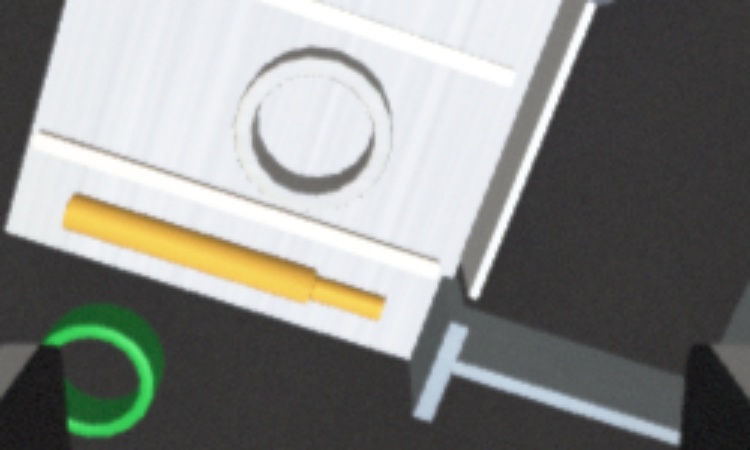

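The crop shows the cup's top rim centred at about crop (312,140), i.e. image (254,196.7). The flap's free edge top is at image (308,249), the right fence end at (302,257.5), and the deck's right edge corner at (286,269). I refine the fit with these.

```bash
sed -i 's/^pts=\[/pts=[((308,249),.099,0,-47),((302,258),.100,0,-56),((286,269),.060,0,-90),/; s/(254,190)/(254,196.7)/; s/(347,143)/(347,144)/' fit.py; python3 fit.py
```

```text
yaw 4.070551525286815 t [ 0.57285451 -0.08426618] resid mm
 [[ 0.5  0.4]
 [-1.8 -0.6]
 [-4.3 -0.1]
 [ 1.  -0.5]
 [ 0.5 -0.2]
 [-3.3 -1.6]
 [ 2.8 -0.8]
 [ 2.7  0.4]
 [ 1.4  0.3]
 [ 0.4  2.6]]
hough [[[39.5 36.5 22.4]]]
cup [-61.5 -20.1]
cup top [-66.3 -11.5] corners top [-150.3   94. ] [-151.   -86.2] post [ 0.1 60. ] smallcup [-108.9   60.9]
tcp [-47.   -5.8]
-0.0425 [171.06437291 283.42101055]
-0.057 [136.33909435 283.44555849]
0.0425 [374.74490313 283.27702506]
0.057 [409.51064249 283.25244853]
```

Bin origin is about (0.573,-0.084), yaw 4.1°, and the cup is at (-61.5,-20) in the bin's frame. Next I place the fingers and go partway down, then check.

Request:
servo_tool:
  increments:
    - {"grip":0,"x":15.5,"y":-14,"z":0,"roll":0}
    - {"grip":0,"x":0,"y":0,"z":40,"roll":0}
    - {"grip":0,"x":0,"y":0,"z":40,"roll":0}
    - {"grip":0,"x":0,"y":0,"z":40,"roll":0}
    - {"grip":0,"x":0,"y":0,"z":12,"roll":0}

```text
clock: 2.98
tcp_pos: [0.5011, -0.0872, 0.1135]
orientation: [-0.004, 0.553, 0.833, -0.001]
wrist_force: [-0.9, 0.4, -0.6]
finger_gap: 0.085
grip_force: 0.0
```

Request:
servo_tool:
  increments:
    - {"grip":0,"x":0,"y":0,"z":0,"roll":0}
    - {"grip":0,"x":0,"y":0,"z":0,"roll":0}

```text
clock: 3.15
tcp_pos: [0.5047, -0.0882, 0.1187]
orientation: [-0.001, 0.553, 0.833, -0.0]
wrist_force: [-0.1, 1.0, 0.2]
finger_gap: 0.0856
grip_force: 0.0
```

```bash
python3 - <<'E'
from h import *
d=np.load("bin.npz");R,t=d["R"],d["t"]
s=env.get_state(); print((s["tcp_pos"][:2]-t)@R*1e3,s["tcp_pos"])
w=env.read_camera("wrist"); sd=env.read_camera("side")
c=cv2.resize(sd[140:265,215:375],(560,438),interpolation=cv2.INTER_CUBIC)
w=np.vstack([w,np.zeros((18,560,3),np.uint8)])
cv2.imwrite("pics/w2.png",cv2.resize(np.hstack([w,c]),(800,313))[:,:,::-1])
E
```

```text
[-68.31059741   0.92233172] [ 0.50465076 -0.08819519  0.11874451]
```

View pics/w2.png

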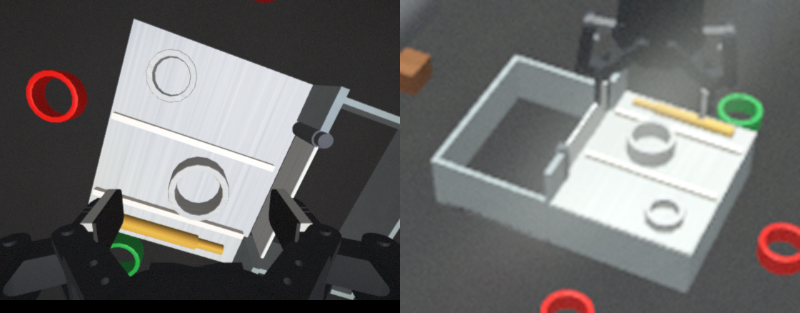

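The wrist view shows the cup centred at about (276,262) full-scale, with the fingers before and beyond it. The side view shows A just short of the flap line. I check the fit from this closer view.

```bash
python3 - <<'E'
from h import *
d=np.load("bin.npz");R,t=d["R"],d["t"];C=cam("wrist")
b=lambda uv,z:((ray(C,uv,z)[:2]-t)@R*1e3).round(1)
for n,uv,z in [("post 0,55",(453.6,196),.105),("cup",(276.5,262),.082),("corner -150,90",(187.6,26.6),.06),("lrail far -7,16.5",(381,234),.066),("lrail near -147,16.5",(158,161),.066),("rrail near",(133,267),.066)]: print(n,b(uv,z))
im=cv2.cvtColor(cv2.cvtColor(env.read_camera("wrist"),cv2.COLOR_RGB2BGR)[180:350,190:500],cv2.COLOR_BGR2RGB)
cv2.imwrite("pics/w2c.png",cv2.resize(im,None,fx=2.5,fy=2.5)[:,:,::-1])
E
```

```text
post 0,55 [ 4.9 56.7]
cup [-59.8 -12.7]
corner -150,90 [-145.4   91.7]
lrail far -7,16.5 [-3.1 18.4]
lrail near -147,16.5 [-141.9   18.1]
rrail near [-141.2  -51.9]
```

View pics/w2c.png

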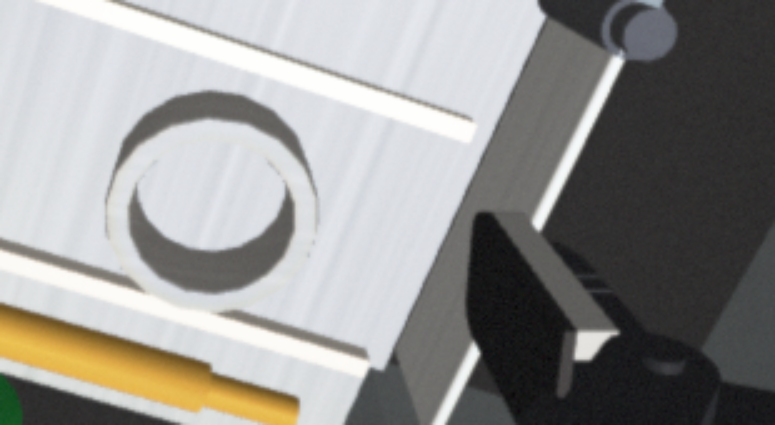

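The close view shows the cup rim centre at about (275,266), and all references are offset by about (+4.5,+1.7) mm. So the TCP is at about (-73,-1) in the bin's frame and the cup at (-65,-18). I make a small correction, then go down.

Request:
servo_tool:
  increments:
    - {"grip":0,"x":5,"y":6,"z":0,"roll":0}
    - {"grip":0,"x":0,"y":0,"z":20,"roll":0}
    - {"grip":0,"x":0,"y":0,"z":20,"roll":0}
    - {"grip":0,"x":0,"y":0,"z":20,"roll":0}
    - {"grip":0,"x":0,"y":0,"z":0,"roll":0}

```text
clock: 3.72
tcp_pos: [0.5079, -0.0796, 0.0571]
orientation: [-0.002, 0.551, 0.834, -0.0]
wrist_force: [-1.1, -0.7, 0.5]
finger_gap: 0.0853
grip_force: 0.0
```

Request:
servo_tool:
  increments:
    - {"grip":0,"x":0,"y":0,"z":0,"roll":0}
    - {"grip":0,"x":0,"y":0,"z":0,"roll":0}

```text
clock: 3.88
tcp_pos: [0.5105, -0.0807, 0.0607]
orientation: [0.001, 0.551, 0.834, 0.0]
wrist_force: [-0.9, -0.7, -0.2]
finger_gap: 0.0855
grip_force: 0.0
```

```bash
python3 - <<'E'
from h import *
d=np.load("bin.npz");R,t=d["R"],d["t"]
s=env.get_state(); print((s["tcp_pos"][:2]-t)@R*1e3-[4.5,1.7],s["tcp_pos"],s["wrist_force"])
w=env.read_camera("wrist"); sd=env.read_camera("side")
c=cv2.resize(sd[140:265,215:375],(560,438),interpolation=cv2.INTER_CUBIC)
w=np.vstack([w,np.zeros((18,560,3),np.uint8)])
cv2.imwrite("pics/w3.png",cv2.resize(np.hstack([w,c]),(800,313))[:,:,::-1])
E
```

```text
[-66.44366566   6.32621063] [ 0.51049737 -0.08065728  0.06072369] [-0.86195082 -0.73656534 -0.18169343]
```

View pics/w3.png

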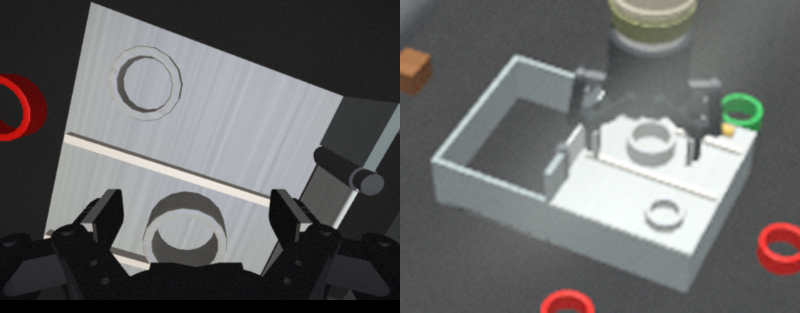

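Side view: finger A stands just on the deck side of the flap at about crop (597,155), and B behind the cup at (695,155). The wrist view agrees, and nothing is touched. Now I push along the bin's x.

Request:
servo_tool:
  increments:
    - {"grip":0,"x":-2,"y":5.7,"z":1,"roll":0}
    - {"grip":0,"x":-2,"y":5.7,"z":1,"roll":0}
    - {"grip":0,"x":-2,"y":5.7,"z":0,"roll":0}
    - {"grip":0,"x":-2,"y":5.7,"z":0,"roll":0}
    - {"grip":0,"x":-2,"y":5.7,"z":0,"roll":0}

```text
clock: 4.4
tcp_pos: [0.5386, -0.0784, 0.0568]
orientation: [-0.001, 0.551, 0.834, -0.001]
wrist_force: [-6.1, -0.7, 0.8]
finger_gap: 0.0852
grip_force: 2.3
```

Request:
servo_tool:
  increments:
    - {"grip":0,"x":-2,"y":5.7,"z":0,"roll":0}
    - {"grip":0,"x":-2,"y":5.7,"z":0,"roll":0}
    - {"grip":0,"x":-2,"y":5.7,"z":0,"roll":0}

```text
clock: 4.65
tcp_pos: [0.5578, -0.0775, 0.0569]
orientation: [-0.0, 0.552, 0.834, -0.0]
wrist_force: [-2.6, -1.0, 0.4]
finger_gap: 0.0858
grip_force: 1.3
```

```bash
python3 - <<'E'
from h import *
d=np.load("bin.npz");R,t=d["R"],d["t"]
s=env.get_state(); print((s["tcp_pos"][:2]-t)@R*1e3-[4.5,1.7],s["tcp_pos"],s["wrist_force"])
w=env.read_camera("wrist"); sd=env.read_camera("side")
c=cv2.resize(sd[140:265,215:375],(560,438),interpolation=cv2.INTER_CUBIC)
w=np.vstack([w,np.zeros((18,560,3),np.uint8)])
cv2.imwrite("pics/w4.png",cv2.resize(np.hstack([w,c]),(800,313))[:,:,::-1])
E
```

```text
[-19.05935827   6.07395354] [ 0.55778005 -0.07754533  0.05687931] [-2.58542452 -0.98703924  0.43462653]
```

View pics/w4.png

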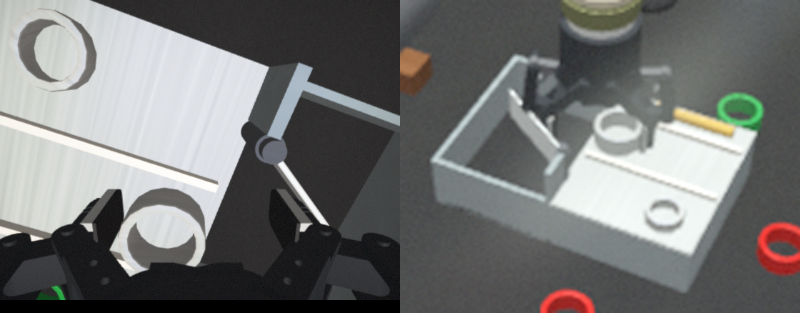

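The flap is held about 1 rad open by A, and the cup is still on the deck (crop (618,130)) and clear of the flap. I continue.

Request:
servo_tool:
  increments:
    - {"grip":0,"x":-2,"y":5.7,"z":0,"roll":0}
    - {"grip":0,"x":-2,"y":5.7,"z":0,"roll":0}
    - {"grip":0,"x":-2,"y":5.7,"z":0,"roll":0}
    - {"grip":0,"x":-2,"y":5.7,"z":0,"roll":0}
    - {"grip":0,"x":-1.6,"y":4.7,"z":0,"roll":0}

```text
clock: 5.17
tcp_pos: [0.5877, -0.0756, 0.0575]
orientation: [0.0, 0.551, 0.834, 0.0]
wrist_force: [-2.6, -1.5, 1.0]
finger_gap: 0.0852
grip_force: 1.4
```

Request:
servo_tool:
  increments:
    - {"grip":0,"x":-1.6,"y":4.7,"z":0,"roll":0}
    - {"grip":0,"x":-1.3,"y":3.8,"z":0,"roll":0}
    - {"grip":0,"x":0,"y":0,"z":0,"roll":0}
    - {"grip":0,"x":0,"y":0,"z":0,"roll":0}

```text
clock: 5.5
tcp_pos: [0.5967, -0.075, 0.0575]
orientation: [0.001, 0.551, 0.834, 0.0]
wrist_force: [0.9, -1.4, -0.4]
finger_gap: 0.0853
grip_force: 0.5
```

```bash
python3 - <<'E'
from h import *
d=np.load("bin.npz");R,t=d["R"],d["t"]
s=env.get_state(); print((s["tcp_pos"][:2]-t)@R*1e3-[4.5,1.7],s["tcp_pos"],s["wrist_force"])
w=env.read_camera("wrist"); sd=env.read_camera("side")
c=cv2.resize(sd[140:265,215:375],(560,438),interpolation=cv2.INTER_CUBIC)
w=np.vstack([w,np.zeros((18,560,3),np.uint8)])
cv2.imwrite("pics/w5.png",cv2.resize(np.hstack([w,c]),(800,313))[:,:,::-1])
E
```

```text
[19.95280232  5.86971157] [ 0.59670829 -0.07497979  0.05748732] [ 0.91712936 -1.3913659  -0.44940611]
```

View pics/w5.png

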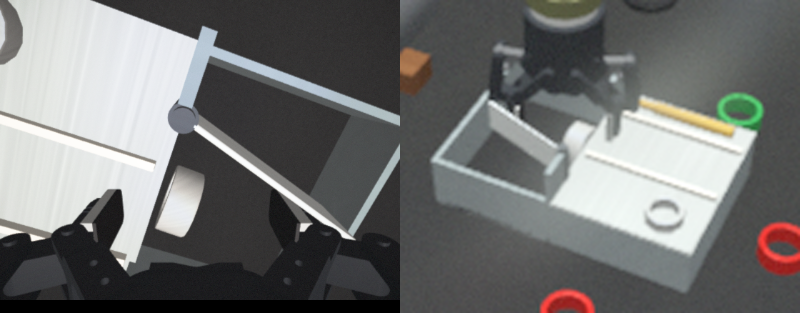

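The cup has gone over the edge and was tipping down into the bin (wrist view (182,200) in the scaled picture), with the flap still held clear of it. I've used up my picture budget, so I hold still and check numerically whether it has settled.

Request:
servo_tool:
  increments:
    - {"grip":0,"x":0,"y":0,"z":0,"roll":0}
    - {"grip":0,"x":0,"y":0,"z":0,"roll":0}
    - {"grip":0,"x":0,"y":0,"z":0,"roll":0}
    - {"grip":0,"x":0,"y":0,"z":0,"roll":0}
    - {"grip":0,"x":0,"y":0,"z":0,"roll":0}

```text
clock: 6.02
tcp_pos: [0.5957, -0.0749, 0.0574]
orientation: [0.0, 0.551, 0.834, 0.0]
wrist_force: [0.1, -2.1, 1.2]
finger_gap: 0.0851
grip_force: 0.5
```

```bash
cat > look.py <<'E'
from h import *
d=np.load("bin.npz");R,t=d["R"],d["t"]; t=t+R@[.0045,.0017]
C=cam("wrist"); w=env.read_camera("wrist")
s=env.get_state(); print(((s["tcp_pos"][:2]-t)@R*1e3).round(1),s["tcp_pos"][2].round(3),s["wrist_force"].round(1))
q=lambda x,y,z:proj(C,[*(R@[x,y]+t),z])
# bin opening seen at z=.06; bright blobs inside it
poly=np.array([q(.003,.08,.06),q(.12,.08,.06),q(.12,-.08,.06),q(.003,-.08,.06)])
m=np.zeros(w.shape[:2],np.uint8);cv2.fillPoly(m,[poly.astype(int)],255)
g=cv2.cvtColor(w,cv2.COLOR_RGB2GRAY); b=((g>130)&(m>0)).astype(np.uint8)
n,l,st,ce=cv2.connectedComponentsWithStats(b)
for i in range(1,n):
    if st[i,4]>150:
        p=[((ray(C,ce[i],z)[:2]-t)@R*1e3).round(0) for z in(.03,.08)]; print(st[i],ce[i].round(),p)
print("poly",poly.round().tolist())
E
python3 look.py; python3 look.py
```

```text
[18.9  6. ] 0.057 [-0.6 -1.4  0.1]
[ 273  171  209  159 2960] [367. 243.] [array([65., 24.]), array([45., 38.])]
[ 220  243   67   91 3929] [254. 289.] [array([ 17., -21.]), array([11.,  6.])]
poly [[296.0, 95.0], [560.0, 191.0], [399.0, 465.0], [188.0, 409.0]]
[18.9  6.1] 0.057 [ 0.  -1.5 -0.1]
[ 273  171  209  159 3024] [367. 243.] [array([65., 24.]), array([45., 38.])]
[ 220  243   67   92 3940] [254. 289.] [array([ 17., -21.]), array([11.,  6.])]
poly [[296.0, 95.0], [560.0, 191.0], [399.0, 465.0], [189.0, 409.0]]
```

The cup is at rest, standing on its rim just beyond the edge at about (17,-21) in the bin's frame and well below the flap. I ease the flap shut by backing off along the same path, then lift.

Request:
servo_tool:
  increments:
    - {"grip":0,"x":2,"y":-5.7,"z":0,"roll":0}
    - {"grip":0,"x":3.3,"y":-9.5,"z":0,"roll":0}
    - {"grip":0,"x":3.3,"y":-9.5,"z":0,"roll":0}
    - {"grip":0,"x":3.3,"y":-9.5,"z":0,"roll":0}
    - {"grip":0,"x":3.3,"y":-9.5,"z":0,"roll":0}

```text
clock: 6.53
tcp_pos: [0.5482, -0.0778, 0.0571]
orientation: [-0.0, 0.551, 0.834, -0.0]
wrist_force: [0.5, -1.4, -0.3]
finger_gap: 0.0854
grip_force: 0.3
```

Request:
servo_tool:
  increments:
    - {"grip":0,"x":3.3,"y":-9.5,"z":0,"roll":0}
    - {"grip":0,"x":3.3,"y":-9.5,"z":0,"roll":0}
    - {"grip":0,"x":3.3,"y":-9.5,"z":0,"roll":0}
    - {"grip":0,"x":3.3,"y":-9.5,"z":0,"roll":0}
    - {"grip":0,"x":0,"y":0,"z":0,"roll":0}

```text
clock: 6.95
tcp_pos: [0.5066, -0.0802, 0.057]
orientation: [-0.001, 0.552, 0.834, -0.0]
wrist_force: [-0.7, 0.9, 0.2]
finger_gap: 0.0855
grip_force: 0.0
```

Request:
servo_tool:
  increments:
    - {"grip":0,"x":0,"y":0,"z":-20,"roll":0}
    - {"grip":0,"x":0,"y":0,"z":-40,"roll":0}
    - {"grip":0,"x":0,"y":0,"z":-40,"roll":0}
    - {"grip":0,"x":0,"y":0,"z":-40,"roll":0}
    - {"grip":0,"x":0,"y":0,"z":-40,"roll":0}

```text
clock: 7.37
tcp_pos: [0.5091, -0.0805, 0.2392]
orientation: [0.0, 0.551, 0.834, 0.0]
wrist_force: [0.5, -0.5, -0.7]
finger_gap: 0.0857
grip_force: 0.0
```

Request:
servo_tool:
  increments:
    - {"grip":0,"x":0,"y":0,"z":0,"roll":0}
    - {"grip":0,"x":0,"y":0,"z":0,"roll":0}
    - {"grip":0,"x":0,"y":0,"z":0,"roll":0}
    - {"grip":0,"x":0,"y":0,"z":0,"roll":0}
    - {"grip":0,"x":0,"y":0,"z":0,"roll":0}

```text
clock: 7.78
tcp_pos: [0.5084, -0.0804, 0.2356]
orientation: [-0.002, 0.551, 0.834, -0.0]
wrist_force: [0.4, -0.2, -0.4]
finger_gap: 0.0851
grip_force: 0.0
```

```bash
python3 look.py; python3 - <<'E'
from h import *
d=np.load("bin.npz");R,t=d["R"],d["t"]; t=t+R@[.0045,.0017];C=cam("wrist");w=env.read_camera("wrist")
cv2.imwrite("pics/end.png",w[:,:,::-1]);g=cv2.cvtColor(w,cv2.COLOR_RGB2GRAY)
# brightness across the flap top (z=.099) for x=-12..40 at several y: bright peak = flap
for y in(-.04,-.02,0,.02,.04): print(y,[int(g[int(v),int(u)]) for u,v in(proj(C,[*(R@[x/1e3,y]+t),.099]) for x in range(-12,42,3))])
E
```

```text
[-68.4   6.7] 0.236 [-0.3 -0.3  0.7]
[369 137  17  26 197] [377. 150.] [array([19., 69.]), array([ 3., 70.])]
[324 174  46 102 982] [349. 227.] [array([ 23., -16.]), array([ 7., -3.])]
poly [[375.0, 137.0], [491.0, 178.0], [417.0, 319.0], [313.0, 287.0]]
-0.04 [85, 59, 126, 206, 63, 53, 55, 56, 53, 53, 54, 53, 57, 53, 53, 55, 56, 57]
-0.02 [144, 125, 126, 240, 207, 198, 185, 53, 56, 53, 55, 56, 54, 57, 53, 52, 53, 53]
0 [137, 125, 125, 171, 240, 238, 236, 235, 57, 51, 51, 56, 53, 56, 56, 56, 53, 56]
0.02 [162, 125, 127, 176, 110, 62, 52, 58, 55, 58, 54, 59, 58, 55, 59, 53, 56, 54]
0.04 [140, 126, 127, 237, 138, 55, 56, 53, 53, 57, 55, 57, 54, 56, 54, 56, 55, 55]
```

The flap top forms a straight line at x of about -3 mm along its whole length, so it is shut. The cup is in the bin, and the robot touches nothing. I hand in.

```bash
python3 look.py | sed -n 3p; python3 -c "
from workcell import env
print(env.hand_in())"
```

```text
[323 173  47 102 982] [348. 227.] [array([ 23., -16.]), array([ 7., -3.])]
the job is handed in; nothing more can be done
None
```

The job is handed in: the cup went over the edge while a finger held the flap open and now stands on its rim at rest in the bin, the flap is shut, and the robot is clear of everything; the judge gave no verdict back.

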